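Test the dosing syringes and reject the one that sticks

TASK

Before mixing film developer, try the three dosing syringes in the wooden rack: push each plunger straight down through its stroke as far as it will go. When all three have been tried, take the one that sticks near the start of its stroke out of the rack and stand it, foot down, in the red cup; leave the two good ones in the rack with their plungers fully in, and do not knock over or shift the steel cup, the bottles or the black tank.

Things in the scene. Friction and masses are not known exactly. Their poses are not given: they have to be found in the camera images.
- syringe_1: one of three identical dosing syringes upright in the rack, any in any hole; only pushing shows which sticks. White barrel 28 mm wide, 100 mm long; its top 14 mm is a blue collar 40 mm wide (86 to 100 mm above the foot, the place to grip; its underside is 46 mm above the rack's top). About 0.085 kg. Origin: centre of the foot, which stands 5 mm above the table; z up the barrel
- thumb_1 (a point): centre of the top of the black thumb disc (30 mm wide, on a 12 mm grey stem) of syringe_1; push it straight down. Drawn out it is 34 mm above the collar, 134 mm above the foot, about 139 mm above the table
- plunger_1 (a joint): plunger travel of syringe_1 in m: 0 = drawn out, grows as pushed in; starts below 0.001. A good one slides against 2 to 3 N and stops hard at 0.028, its disc then 6 mm above the collar; the sticking one stops dead at about 0.007. No spring: a plunger stays where it is left
- syringe_2: one of three identical dosing syringes upright in the rack, any in any hole; only pushing shows which sticks. White barrel 28 mm wide, 100 mm long; its top 14 mm is a blue collar 40 mm wide (86 to 100 mm above the foot, the place to grip; its underside is 46 mm above the rack's top). About 0.085 kg. Origin: centre of the foot, which stands 5 mm above the table; z up the barrel
- thumb_2 (a point): centre of the top of the black thumb disc (30 mm wide, on a 12 mm grey stem) of syringe_2; push it straight down. Drawn out it is 34 mm above the collar, 134 mm above the foot, about 139 mm above the table
- plunger_2 (a joint): plunger travel of syringe_2 in m: 0 = drawn out, grows as pushed in; starts below 0.001. A good one slides against 2 to 3 N and stops hard at 0.028, its disc then 6 mm above the collar; the sticking one stops dead at about 0.007. No spring: a plunger stays where it is left
- syringe_3: one of three identical dosing syringes upright in the rack, any in any hole; only pushing shows which sticks. White barrel 28 mm wide, 100 mm long; its top 14 mm is a blue collar 40 mm wide (86 to 100 mm above the foot, the place to grip; its underside is 46 mm above the rack's top). About 0.085 kg. Origin: centre of the foot, which stands 5 mm above the table; z up the barrel
- thumb_3 (a point): centre of the top of the black thumb disc (30 mm wide, on a 12 mm grey stem) of syringe_3; push it straight down. Drawn out it is 34 mm above the collar, 134 mm above the foot, about 139 mm above the table
- plunger_3 (a joint): plunger travel of syringe_3 in m: 0 = drawn out, grows as pushed in; starts below 0.001. A good one slides against 2 to 3 N and stops hard at 0.028, its disc then 6 mm above the collar; the sticking one stops dead at about 0.007. No spring: a plunger stays where it is left
- rack: plywood block 70 x 225 x 45 mm, fixed, with three blind holes 31.5 mm wide and 40 mm deep in a row along its y axis at -75, 0 and +75 mm. Origin: centre of the underside
- cup: red reject cup, open at the top, loose: 90 mm over the rim, 70 mm tall, wall 4 mm, floor about 5 mm thick, 0.3 kg. Origin: centre of the underside. Stands to the left or the right of the rack
- mug: bystander: bare steel cup of the same size as the red one, on the other side of the rack. Origin: centre of the underside
- bottle_l: bystander: amber glass bottle with black cap and paper label, 72 mm in diameter, 140 mm tall, on the left beyond the cups. Origin: centre of the underside
- bottle_r: bystander: amber glass bottle with black cap and paper label, 72 mm in diameter, 140 mm tall, on the right beyond the cups. Origin: centre of the underside
- film_tank: bystander: black developing tank, 90 mm in diameter, 98 mm tall, beyond the rack. Origin: centre of the underside

How it is judged:
By the outcome, as a careful person would: the job done as asked, in the order asked, and still so for the second after the job is handed in, with the robot touching nothing.
It also fails if it takes over 58 s, if anything falls off the work surface, if the arm or the gripper's body presses on something with over 40 N, if the wrist force passes 120 N, or if a joint passes its speed limit or range.

ROBOT

A 6-joint arm with a two-finger parallel gripper is mounted at the origin on the work surface. World frame = base frame: x ahead of the robot, y to its left, z up, the work surface at z = 0. Lengths are in m, angles in degrees, forces in N, time in s.
With the tool pointing down it reaches from about 0.35 to 0.875 m from the base axis. Payload 4.2 kg.
Tool frame: the origin (TCP) lies between the finger pads; the fingertips stand 25 mm ahead of it and the grasp point (between the pads) lies 6 mm ahead of it (r.tips_ahead is the distance from the TCP to the fingertips, in m); z points along the fingers, y is the direction in which the jaws open and shut (so a half turn about z gives the same grasp; the last joint's range is limited). The gripper opens to 87 mm and grips with 3 to 60 N. Pads are 19 mm wide; open, the fingers measure 117 mm over their backs; the gripper's body (75 mm by 190 mm) begins 51 mm behind the grasp point.
Start: joints at [-50.902, 22.042, 0.453, 0, -68.411, -14.817], TCP at [0.257, -0.57, 0.248] pointing down, gripper open.
Joint ranges: [-179.83, 179.83], [-69.29, 118.12], [-61.27, 80.66], [-181.25, 117.63], [-171.15, -9.14], [-177.46, 177.46]. Speed limits (degrees/s): [159.86, 159.86, 180, 180, 180, 180].

INTERFACE

Orientations are given as a 3x3 rotation matrix whose columns are the frame's x, y, z axes.
In Python, from station import r, vision, finish_job gives the robot as it stands.
- The arm moves only by the shell command python3 -m jog 'ROWS'. ROWS is a JSON object of lists of equal length, an entry for each row: "rot": the turn, a rotation vector about the world's x, y, z in degrees, a list of three; "delta_pos": the shift along the world's x, y, z in mm, a list of three; "grip": the opening in per cent of the stroke, from 0 (shut) to 100 (fully open). A call has 1 to 10 rows; each row shifts and turns the commanded pose from where the row before left it; what a row does not reach is not made up. A row lasts 1/12 s, in which the tool goes at most 41.7 mm and 7.16 degrees, less where a joint would pass 70% of its speed; a pose out of reach is approached as far as the arm can. A call with a gripper value outside its range is refused whole. The fingers move at their own pace and stop on an object; the grip force is fixed at half the most. Time passes only in rows, so rows that do not move let the fingers close. It gives the time, the measured TCP pose, the force and the opening at its end, in the units of the state.
- r.sense(): the state, without advancing time (a new reading comes with each control period).
- vision.capture(name): name is "scene" or "top" or "wrist"; returns a dict with "frame" (384x512x3 uint8, red, green, blue), "K" (3x3 intrinsics, pixels), "xyz" and "orientation" of the camera in the world. Camera axes: x right, y up, looking along -z (the intrinsics and any distortion apply to the point x, -y, -z); pixel columns grow to the right and rows downward; lengths in m; the calibration is good to about 2 mm. A picture is of the moment at which its call begins. There is no depth.
- finish_job(): hands the job in, once; it reports no verdict.
The state is a dict: "time_s": time; "joints": joint angles; "joint_velocities": joint speeds; "effort": joint torques, N m; "tcp_pos": TCP position; "ee_rot": TCP orientation; "wrist_force": force on the tool from outside, world axes, zero at the start; "moment": the same for the moment, N m; "gripper_width": opening from 0.0 (shut) to 1.0 (fully open).
Only numpy, scipy, OpenCV 4.12 (cv2) and the standard library are available. Lean on these libraries where they do the work, as an engineer would, in place of code of your own. Each camera call takes 0.05 s, during which the arm holds its last target. There are 200 camera calls.

## Working session

There is one attempt and no reset: what is moved stays moved. The work goes in short steps, Python scripts to look and compute and a shell command to move; the robot and the scene stay as the last step left them, time stands still between calls to the robot, and variables do not carry over. Pictures are saved under pics/ and viewed, about 8 in all and at most 12, crops included, and the job is handed in when it is done.

```bash
mkdir -p pics; python3 - <<'E'
from station import r, vision
import cv2,numpy as np
ims=[]
for n in ("scene","top"):
    c=vision.capture(n); print(n,{k:np.round(c[k],4).tolist() for k in c if k!='frame'})
    cv2.imwrite(f"pics/{n}.png",c['frame'][:,:,::-1]); np.savez(n,**c)
print(r.sense(),r.tips_ahead)
E
```

```text
scene {'K': [[429.1662, 0.0, 249.6577], [0.0, 429.1662, 194.4234], [0.0, 0.0, 1.0]], 'xyz': [1.0638, 0.566, 1.1908], 'orientation': [[-0.7801, -0.5226, 0.344], [0.6256, -0.645, 0.4389], [-0.0075, 0.5576, 0.8301]]}
top {'K': [[409.6628, 0.0, 262.7076], [0.0, 409.6628, 199.1851], [0.0, 0.0, 1.0]], 'xyz': [0.4617, -0.0225, 1.3692], 'orientation': [[-0.0157, 0.9901, -0.1396], [-0.9998, -0.0171, -0.0085], [-0.0108, 0.1395, 0.9902]]}
{'time_s': 0.1, 'joints': array([-5.09012866e+01,  2.20860980e+01,  3.87696611e-01, -2.65836533e-02,
       -6.84124424e+01, -1.48172928e+01]), 'joint_velocities': array([ 0.04801614, -0.02182803,  0.14271156,  0.08257232, -0.03219082,
        0.02212887]), 'effort': array([-1.92875505e-04, -3.91688883e+01,  1.87934768e+01,  4.23185840e+00,
        1.34782452e-02, -7.70617225e-05]), 'tcp_pos': array([ 0.25683513, -0.56924347,  0.24656899]), 'ee_rot': array([[-9.11606993e-01, -4.11061926e-01, -8.85227368e-04],
       [-4.11062872e-01,  9.11605271e-01,  1.77341278e-03],
       [ 7.79954598e-05,  1.98053960e-03, -9.99998036e-01]]), 'wrist_force': array([ 0.9381591 , -0.82857615,  0.58360441]), 'moment': array([-0.02443819, -0.00317558, -0.02791595]), 'gripper_width': 0.9973373750806707} 0.025
```

View pics/scene.png

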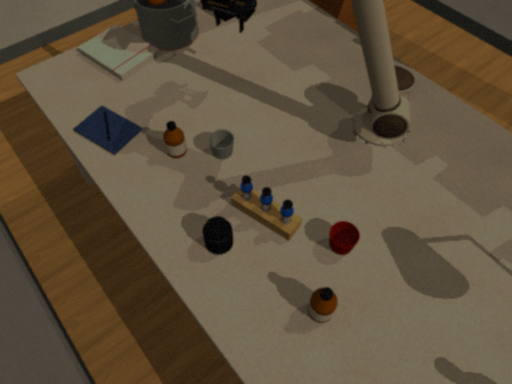

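View pics/top.png

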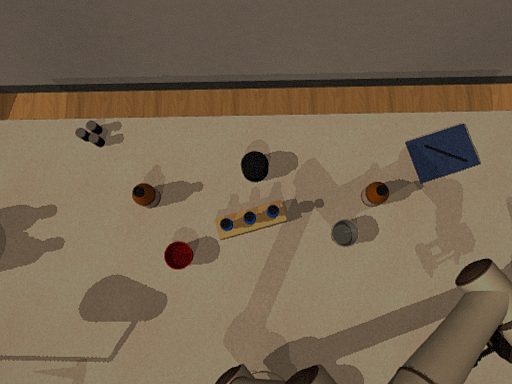

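The scene view shows the collars near (247,187), (266,200) and (287,212), and the red cup at (343,238). In the top view the syringes are at (226,224), (250,217) and (273,211), with the cup at (179,255). Next I measure these.

```bash
cat > h.py <<'E'
import cv2,numpy as np
def proj(c,P):
    P=np.atleast_2d(P); q=(P-c['xyz'])@c['orientation']; q=q*[1,-1,-1]; u=q@c['K'].T; return u[:,:2]/u[:,2:]
def ray(c,uv,z):
    d=np.linalg.inv(c['K'])@[uv[0],uv[1],1]; d=c['orientation']@(d*[1,-1,-1]); return c['xyz']+d*(z-c['xyz'][2])/d[2]
def blobs(m,n,roi=None):
    k,l,s,ce=cv2.connectedComponentsWithStats(m.astype('uint8'))
    o=[i for i in np.argsort(-s[1:,4])[:n]+1]; return [(ce[i],s[i],l==i) for i in o]
E
python3 - <<'E'
from h import *
for n,roi in (("top",(190,200,300,245)),("scene",(225,165,310,245))):
    c=dict(np.load(n+'.npz')); f=c['frame'].astype(int); R,G,B=f[...,0],f[...,1],f[...,2]
    M=np.zeros(R.shape,bool); M[roi[1]:roi[3],roi[0]:roi[2]]=1
    print(n)
    for ce,s,m in blobs(M&(B>R+30)&(B>60),3):
        ctr=cv2.minEnclosingCircle(np.argwhere(m)[:,::-1].astype(np.float32)); print('blue',ce,s,ctr,ray(c,ctr[0],.1))
    for ce,s,m in blobs((R>G+50)&(B<60)&(abs(G-B)<25)&(R>70),2): print('red',ce,s,ray(c,ce,.04))
    for ce,s,m in blobs(M&(R>B+45),1):
        rr=cv2.minAreaRect(np.argwhere(m)[:,::-1].astype(np.float32)); bp=cv2.boxPoints(rr); print('rack',s,[ray(c,p,.045).round(3).tolist() for p in bp])
    x0,y0,x1,y1=roi; cv2.imwrite(f'pics/{n}_c.png',cv2.resize(c['frame'][y0:y1,x0:x1,::-1],None,fx=6,fy=6,interpolation=2))
a=cv2.imread('pics/top_c.png');b=cv2.imread('pics/scene_c.png')
w=max(a.shape[1],b.shape[1]); p=lambda i:cv2.copyMakeBorder(i,0,0,0,w-i.shape[1],0)
cv2.imwrite('pics/both.png',cv2.resize(np.vstack([p(a),p(b)]),None,fx=.79,fy=.79))
E
```

```text
top
blue [250.325 219.95 ] [243 213  13  11  40] ((249.0689697265625, 217.58621215820312), 6.097305774688721) [0.58360334 0.03169272 0.1       ]
blue [227.87179487 225.92307692] [221 219  11  12  39] ((226.1666717529297, 224.1666717529297), 5.892650604248047) [0.56428911 0.10305672 0.1       ]
blue [272.27027027 213.64864865] [267 209  12   9  37] ((272.5, 211.1666717529297), 5.911479473114014) [ 0.60244927 -0.04154359  0.1       ]
red [180.44623656 251.96236559] [164 241  28  29 186] [0.48181196 0.25687754 0.04      ]
red [377. 200.] [377 200   1   1   1] [ 0.64000672 -0.38432514  0.04      ]
rack [ 213  200   74   40 1182] [[0.6, 0.159, 0.045], [0.66, -0.066, 0.045], [0.578, -0.088, 0.045], [0.518, 0.136, 0.045]]
scene
blue [287.55357143 211.80357143] [282 208  11   8  56] ((287.177978515625, 210.2796630859375), 5.333837509155273) [0.5603689  0.10434477 0.1       ]
blue [266.78181818 199.29090909] [261 195  11   9  55] ((266.3235168457031, 197.80882263183594), 5.455273628234863) [0.58006816 0.0309672  0.1       ]
blue [246.56603774 187.16981132] [241 183  11   8  53] ((246.0, 186.0), 5.385264873504639) [ 0.60084507 -0.04237682  0.1       ]
red [333.98717949 228.65384615] [330 222  12  16  78] [0.46526728 0.21859359 0.04      ]
red [352.875 244.625] [350 242   7   5   8] [0.46023787 0.29286846 0.04      ]
rack [232 189  70  50 945] [[0.644, -0.068, 0.045], [0.561, -0.102, 0.045], [0.516, 0.138, 0.045], [0.595, 0.163, 0.045]]
```

View pics/both.png

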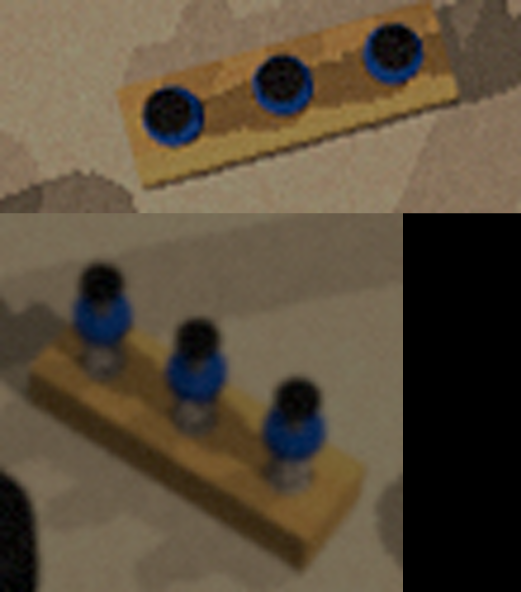

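The crop confirms three drawn-out syringes along a row turned about 15°. From the robot's left they are at roughly (0.562,0.104), (0.582,0.031) and (0.602,-0.042). I'll move above the rack with the jaw axis across the row.

```bash
python3 -m jog '{"rot":[[0,0,4],[0,0,4],[0,0,4],[0,0,4],[0,0,4],[0,0,4],[0,0,4],[0,0,4],[0,0,4],[0,0,4]],"delta_pos":[[15,30,3],[15,30,3],[15,30,3],[15,30,3],[15,30,3],[15,30,3],[15,30,3],[15,30,3],[15,30,3],[15,30,3]],"grip":[0,0,0,0,0,0,0,0,0,0]}'
python3 -m jog '{"rot":[[0,0,4],[0,0,4],[0,0,4],[0,0,4],[0,0,4],[0,0,4],[0,0,4],[0,0,4],[0,0,4],[0,0,4]],"delta_pos":[[15,30,3],[15,30,3],[15,30,3],[15,30,3],[15,30,3],[15,30,3],[15,30,3],[15,30,3],[15,30,3],[15,30,3]],"grip":[0,0,0,0,0,0,0,0,0,0]}'
python3 -m jog '{"rot":[[0,0,0.7],[0,0,0],[0,0,0]],"delta_pos":[[0,0,0],[0,0,0],[0,0,0]],"grip":[0,0,0]}'
python3 - <<'E'
from station import r,vision
import cv2,numpy as np
c=vision.capture('wrist'); np.savez('w1',**c); cv2.imwrite('pics/w1.png',c['frame'][:,:,::-1]); s=r.sense()
for k in('joints','tcp_pos','ee_rot','wrist_force'):print(k,s[k].round(4).tolist())
print(c['xyz'],c['orientation'],c['K'])
E
```

```text
time_s: 0.93
tcp_pos: [0.4072, -0.268, 0.2775]
ee_rot: [[-0.431, -0.902, -0.0], [-0.902, 0.431, 0.0], [-0.0, 0.001, -1.0]]
wrist_force: [0.5, 0.1, -0.1]
gripper_width: 0.325
time_s: 1.77
tcp_pos: [0.5572, 0.032, 0.3073]
ee_rot: [[0.25, -0.968, -0.001], [-0.968, -0.25, -0.0], [-0.0, 0.001, -1.0]]
wrist_force: [0.4, 0.7, -0.3]
gripper_width: 0.001
time_s: 2.02
tcp_pos: [0.5566, 0.0303, 0.3069]
ee_rot: [[0.258, -0.966, -0.002], [-0.966, -0.258, -0.0], [-0.0, 0.002, -1.0]]
wrist_force: [0.0, 0.4, 0.7]
gripper_width: 0.002
joints [19.7238, 13.3408, -3.4209, -0.0076, -73.3081, -4.7993]
tcp_pos [0.5565, 0.0298, 0.3071]
ee_rot [[0.2575, -0.9663, -0.0012], [-0.9663, -0.2575, -0.0003], [-0.0, 0.0012, -1.0]]
wrist_force [0.1973, 0.1607, 0.2495]
[ 0.57502834 -0.03677534  0.44423105] [[-0.9659308   0.24963458  0.06826613]
 [-0.25878705 -0.93435925 -0.24495317]
 [ 0.00263631 -0.2542742   0.96712857]] [[286.74644847   0.         257.69320284]
 [  0.         286.74644847 190.00629438]
 [  0.           0.           1.        ]]
```

View pics/w1.png

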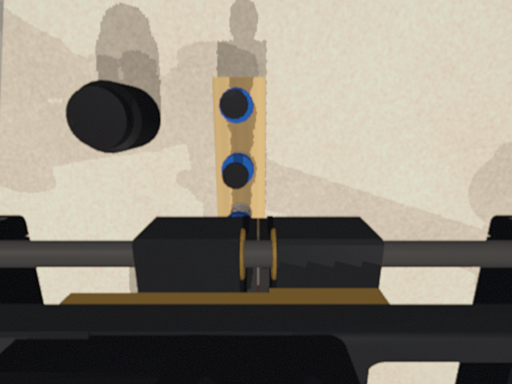

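The wrist view shows thumb discs at about (236,104) and (237,173), with the third hidden by the gripper. The rack's edges are vertical in the image, so the yaw is right. Next I refine the positions from the discs in all three views.

```bash
python3 - <<'E'
from h import *
for n,boxes in (("w1",[(215,82,260,127),(217,148,260,195)]),("top",[(215,213,238,236),(239,206,262,228),(262,200,285,222)]),("scene",[(275,195,300,220),(255,183,278,207),(235,172,258,196)])):
    c=dict(np.load(n+'.npz')); f=c['frame'].astype(int)
    for b in boxes:
        m=np.zeros(f.shape[:2],bool); m[b[1]:b[3],b[0]:b[2]]=f.max(2)[b[1]:b[3],b[0]:b[2]]<50
        ce,s,mm=blobs(m,1)[0]
        m2=np.zeros(f.shape[:2],bool); m2[b[1]:b[3],b[0]:b[2]]=(f[...,2]>f[...,0]+25)[b[1]:b[3],b[0]:b[2]]
        cc,rad=cv2.minEnclosingCircle(np.argwhere(mm|m2)[:,::-1].astype(np.float32)) 
        print(n,ce.round(1),s[4],'disc',ray(c,ce,.137)[:2].round(4),'collar',np.round(cc,1),ray(c,cc,.104)[:2].round(4))
c=dict(np.load('top.npz')); f=c['frame'].astype(int); m=(f[...,0]>f[...,1]+40)&(f[...,0]>2*f[...,2])
m[:, :155]=0;m[:,200:]=0;m[:235]=0;m[280:]=0
p=np.argwhere(m)[:,::-1].astype(np.float32); cc,rad=cv2.minEnclosingCircle(p); print('cup top',cc,rad,ray(c,cc,.07),ray(c,cc,.05))
c=dict(np.load('scene.npz')); f=c['frame'].astype(int); m=(f[...,0]>f[...,1]+30)&(f[...,0]>2*f[...,2])
m[:, :322]=0;m[:,365:]=0;m[:215]=0;m[260:]=0
p=np.argwhere(m)[:,::-1].astype(np.float32); cc,rad=cv2.minEnclosingCircle(p); print('cup scene',cc,rad,ray(c,cc,.05),p.min(0),p.max(0))
# model overlay fit for rim in scene: rim circle bbox for the top estimate
t=np.linspace(0,6.28,60)
def cyl(x,y): return np.vstack([np.c_[x+q*np.cos(t),y+q*np.sin(t),0*t+z] for q,z in((.045,.07),(.04,0.))])
for n in('top','scene'):
    c=dict(np.load(n+'.npz'))
    q=proj(c,cyl(.475,.257)); print(n,q.min(0),q.max(0))
E
```

```text
w1 [233.6 103.8] 551 disc [ 0.601  -0.0409] collar [235.7 105. ] [ 0.6011 -0.0408]
w1 [235.1 175.2] 474 disc [0.5815 0.0313] collar [236.5 170. ] [0.5821 0.0319]
top [225.  223.1] 68 disc [0.5647 0.103 ] collar [226.  224.4] [0.5632 0.1032]
top [248.8 216.1] 71 disc [0.5846 0.031 ] collar [249.1 217.6] [0.5832 0.0315]
top [272.8 209.4] 71 disc [ 0.6037 -0.0419] collar [272.4 210.9] [ 0.6029 -0.0411]
scene [286.9 204.7] 75 disc [0.5653 0.1053] collar [287. 208.] [0.5573 0.0997]
scene [265.8 192.2] 71 disc [0.5847 0.0328] collar [266.5 195.9] [0.5769 0.0279]
scene [245.8 180.2] 71 disc [ 0.6037 -0.0387] collar [246.  183.9] [ 0.5976 -0.0464]
cup top (177.89999389648438, 255.10000610351562) 14.436850547790527 [0.47168084 0.25848736 0.07      ] [0.47183445 0.26281249 0.05      ]
cup scene (343.0, 237.3787841796875) 16.651369094848633 [0.47074985 0.25981528 0.05      ] [329. 221.] [359. 254.]
top [164.13147199 239.68975922] [194.93205999 268.49897859]
scene [325.56258957 221.14787596] [357.86502542 256.97556694]
```

```bash
python3 -m jog '{"rot":[[0,0,0],[0,0,0],[0,0,0],[0,0,0],[0,0,0],[0,0,0],[0,0,0]],"delta_pos":[[26,2,0],[0,0,-35],[0,0,-35],[0,0,-35],[0,0,-25],[0,0,-4],[0,0,0]],"grip":[0,0,0,0,0,0,0]}'
```

```text
time_s: 2.65
tcp_pos: [0.582, 0.031, 0.1723]
ee_rot: [[0.257, -0.966, -0.004], [-0.966, -0.257, -0.001], [0.0, 0.004, -1.0]]
wrist_force: [0.4, 0.2, 1.1]
gripper_width: 0.008
```

```bash
python3 -m jog '{"rot":[[0,0,0],[0,0,0],[0,0,0],[0,0,0],[0,0,0],[0,0,0],[0,0,0],[0,0,0]],"delta_pos":[[0,0,-4],[0,0,-2],[0,0,-2],[0,0,-2],[0,0,-2],[0,0,-2],[0,0,-2],[0,0,0]],"grip":[0,0,0,0,0,0,0,0]}'
```

```text
time_s: 3.32
tcp_pos: [0.5832, 0.0324, 0.1576]
ee_rot: [[0.259, -0.966, 0.001], [-0.966, -0.259, 0.0], [0.0, -0.001, -1.0]]
wrist_force: [0.0, -0.1, 1.6]
gripper_width: 0.005
```

```bash
python3 -m jog '{"rot":[[0,0,0],[0,0,0]],"delta_pos":[[0,0,-2],[0,0,0]],"grip":[0,0]}'
```

```text
time_s: 3.48
tcp_pos: [0.5831, 0.0324, 0.1554]
ee_rot: [[0.259, -0.966, 0.0], [-0.966, -0.259, 0.0], [0.0, -0.0, -1.0]]
wrist_force: [0.9, -0.2, 1.7]
gripper_width: 0.005
```

```bash
python3 -m jog '{"rot":[[0,0,0],[0,0,0]],"delta_pos":[[0,0,-3],[0,0,0]],"grip":[0,0]}'
```

```text
time_s: 3.65
tcp_pos: [0.5829, 0.0323, 0.152]
ee_rot: [[0.258, -0.966, -0.001], [-0.966, -0.258, -0.0], [-0.0, 0.001, -1.0]]
wrist_force: [1.1, 0.8, 1.1]
gripper_width: 0.003
```

```bash
python3 -m jog '{"rot":[[0,0,0],[0,0,0],[0,0,0],[0,0,0],[0,0,0],[0,0,0]],"delta_pos":[[0,0,-3],[0,0,-3],[0,0,-3],[0,0,-3],[0,0,-2],[0,0,0]],"grip":[0,0,0,0,0,0]}'
```

```text
time_s: 4.15
tcp_pos: [0.5826, 0.0322, 0.1377]
ee_rot: [[0.258, -0.966, -0.002], [-0.966, -0.258, -0.0], [-0.0, 0.002, -1.0]]
wrist_force: [0.8, 0.5, 0.1]
gripper_width: 0.008
```

```bash
python3 -m jog '{"rot":[[0,0,0],[0,0,0],[0,0,0]],"delta_pos":[[0,0,-1],[0,0,-1],[0,0,0]],"grip":[0,0,0]}'
```

```text
time_s: 4.4
tcp_pos: [0.5831, 0.0323, 0.1365]
ee_rot: [[0.259, -0.966, 0.0], [-0.966, -0.259, -0.0], [0.0, -0.0, -1.0]]
wrist_force: [-0.1, -0.2, 0.8]
gripper_width: 0.005
```

```bash
python3 -m jog '{"rot":[[0,0,0],[0,0,0],[0,0,0]],"delta_pos":[[0,0,-1],[0,0,-1],[0,0,0]],"grip":[0,0,0]}'
```

```text
time_s: 4.65
tcp_pos: [0.5841, 0.0324, 0.1364]
ee_rot: [[0.259, -0.966, 0.003], [-0.966, -0.259, -0.0], [0.001, -0.003, -1.0]]
wrist_force: [0.2, -0.3, 9.4]
gripper_width: 0.004
```

B hits its hard stop at tip z 0.111, so it is good. Now A.

```bash
python3 -m jog '{"rot":[[0,0,0],[0,0,0],[0,0,0],[0,0,0],[0,0,0],[0,0,0]],"delta_pos":[[0,0,20],[0,0,20],[-9,36,0],[-10,36,0],[0,0,0],[0,0,-4]],"grip":[0,0,0,0,0,0]}'; python3 -m jog '{"rot":[[0,0,0],[0,0,0],[0,0,0],[0,0,0],[0,0,0],[0,0,0],[0,0,0]],"delta_pos":[[0,0,-4],[0,0,-2],[0,0,-2],[0,0,-2],[0,0,-2],[0,0,-2],[0,0,0]],"grip":[0,0,0,0,0,0,0]}'
```

```text
time_s: 5.15
tcp_pos: [0.5635, 0.1058, 0.1707]
ee_rot: [[0.261, -0.965, 0.0], [-0.965, -0.261, 0.0], [-0.0, -0.0, -1.0]]
wrist_force: [0.2, -0.7, -0.5]
gripper_width: 0.004
time_s: 5.73
tcp_pos: [0.5639, 0.1039, 0.1561]
ee_rot: [[0.258, -0.966, -0.001], [-0.966, -0.258, -0.0], [0.0, 0.001, -1.0]]
wrist_force: [0.5, -0.1, -0.2]
gripper_width: 0.004
```

```bash
python3 -m jog '{"rot":[[0,0,0],[0,0,0],[0,0,0]],"delta_pos":[[0,0,-2],[0,0,-2],[0,0,0]],"grip":[0,0,0]}'
```

```text
time_s: 5.98
tcp_pos: [0.5638, 0.1042, 0.1522]
ee_rot: [[0.258, -0.966, -0.001], [-0.966, -0.258, -0.0], [0.0, 0.001, -1.0]]
wrist_force: [0.6, 0.6, 0.9]
gripper_width: 0.006
```

```bash
python3 -m jog '{"rot":[[0,0,0],[0,0,0],[0,0,0],[0,0,0],[0,0,0],[0,0,0],[0,0,0]],"delta_pos":[[0,0,-3],[0,0,-3],[0,0,-3],[0,0,-3],[0,0,-3],[0,0,-1],[0,0,0]],"grip":[0,0,0,0,0,0,0]}'
```

```text
time_s: 6.57
tcp_pos: [0.5642, 0.1043, 0.1365]
ee_rot: [[0.259, -0.966, 0.0], [-0.966, -0.259, -0.0], [0.0, -0.0, -1.0]]
wrist_force: [-1.7, -0.4, 2.5]
gripper_width: 0.007
```

```bash
python3 -m jog '{"rot":[[0,0,0],[0,0,0]],"delta_pos":[[0,0,-1],[0,0,0]],"grip":[0,0]}'
```

```text
time_s: 6.73
tcp_pos: [0.5647, 0.1044, 0.1365]
ee_rot: [[0.259, -0.966, 0.002], [-0.966, -0.259, 0.0], [0.0, -0.002, -1.0]]
wrist_force: [-0.8, -0.2, 6.0]
gripper_width: 0.004
```

A reaches its hard stop too. Now C, which should stick.

```bash
python3 -m jog '{"rot":[[0,0,0],[0,0,0],[0,0,0],[0,0,0],[0,0,0],[0,0,0],[0,0,0],[0,0,0]],"delta_pos":[[0,0,20],[0,0,20],[10,-37,0],[10,-36,0],[9,-36,0],[9,-36,0],[0,0,0],[0,0,-4]],"grip":[0,0,0,0,0,0,0,0]}'; python3 -m jog '{"rot":[[0,0,0],[0,0,0],[0,0,0],[0,0,0],[0,0,0],[0,0,0],[0,0,0]],"delta_pos":[[0,0,-4],[0,0,-2],[0,0,-2],[0,0,-2],[0,0,-2],[0,0,-2],[0,0,0]],"grip":[0,0,0,0,0,0,0]}'
```

```text
time_s: 7.4
tcp_pos: [0.6023, -0.0425, 0.1712]
ee_rot: [[0.255, -0.967, 0.0], [-0.967, -0.255, 0.0], [-0.0, -0.0, -1.0]]
wrist_force: [0.2, 0.8, -0.4]
gripper_width: 0.0
time_s: 7.98
tcp_pos: [0.6021, -0.0402, 0.1576]
ee_rot: [[0.259, -0.966, 0.0], [-0.966, -0.259, 0.0], [0.0, -0.0, -1.0]]
wrist_force: [-0.4, 0.4, 0.5]
gripper_width: 0.001
```

```bash
python3 -m jog '{"rot":[[0,0,0],[0,0,0]],"delta_pos":[[0,0,-1.5],[0,0,0]],"grip":[0,0]}'
```

```text
time_s: 8.15
tcp_pos: [0.6031, -0.0405, 0.1576]
ee_rot: [[0.259, -0.966, 0.003], [-0.966, -0.259, -0.0], [0.001, -0.003, -1.0]]
wrist_force: [0.6, 0.8, 6.9]
gripper_width: 0.006
```

```bash
python3 -m jog '{"rot":[[0,0,0],[0,0,0]],"delta_pos":[[0,0,-1.5],[0,0,0]],"grip":[0,0]}'
```

```text
time_s: 8.32
tcp_pos: [0.604, -0.0406, 0.1576]
ee_rot: [[0.26, -0.966, 0.006], [-0.966, -0.26, -0.0], [0.002, -0.006, -1.0]]
wrist_force: [-1.0, 1.2, 11.1]
gripper_width: 0.005
```

C stops dead at 7 mm of travel with 11 N on it, so it is the sticking one. I'll open the jaws above it and descend to the collar.

```bash
python3 -m jog '{"rot":[[0,0,0],[0,0,0],[0,0,0],[0,0,0],[0,0,0],[0,0,0],[0,0,0],[0,0,0],[0,0,0],[0,0,0]],"delta_pos":[[0,0,20],[0,0,25],[0,0,0],[0,0,0],[0,0,0],[0,0,0],[0,0,0],[0,0,0],[0,0,0],[0,0,0]],"grip":[0,90,90,90,90,90,90,90,90,90]}'; python3 - <<'E'
from station import r,vision
import cv2,numpy as np
c=vision.capture('wrist'); np.savez('w2',**c); cv2.imwrite('pics/w2.png',c['frame'][:,:,::-1])
E
```

```text
time_s: 9.15
tcp_pos: [0.6019, -0.0407, 0.1991]
ee_rot: [[0.258, -0.966, -0.001], [-0.966, -0.258, -0.0], [-0.0, 0.001, -1.0]]
wrist_force: [0.4, 0.2, 0.0]
gripper_width: 0.603
```

View pics/w2.png

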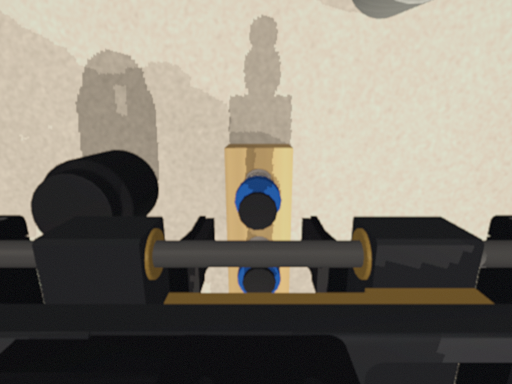

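The view shows C at (258,205), centred between the open fingers, with B at (258,278) pushed down. Next I descend and grip.

```bash
python3 -m jog '{"rot":[[0,0,0],[0,0,0],[0,0,0],[0,0,0],[0,0,0],[0,0,0]],"delta_pos":[[0,0,0],[0,0,-25],[0,0,-30],[0,0,-30],[0,0,-10],[0,0,0]],"grip":[75,75,75,75,75,75]}'; python3 -m jog '{"rot":[[0,0,0],[0,0,0],[0,0,0],[0,0,0],[0,0,0],[0,0,0],[0,0,0],[0,0,0]],"delta_pos":[[0,0,0],[0,0,0],[0,0,0],[0,0,0],[0,0,0],[0,0,0],[0,0,0],[0,0,0]],"grip":[0,0,0,0,0,0,0,0]}'
```

```text
time_s: 9.7
tcp_pos: [0.6001, -0.041, 0.1016]
ee_rot: [[0.258, -0.966, -0.007], [-0.966, -0.258, -0.001], [-0.001, 0.007, -1.0]]
wrist_force: [-0.2, 0.0, -0.1]
gripper_width: 0.749
time_s: 10.37
tcp_pos: [0.6026, -0.0407, 0.1058]
ee_rot: [[0.259, -0.966, 0.002], [-0.966, -0.259, -0.0], [0.001, -0.002, -1.0]]
wrist_force: [-0.7, -0.1, 6.4]
gripper_width: 0.449
```

```bash
python3 -m jog '{"rot":[[0,0,0],[0,0,0],[0,0,0],[0,0,0],[0,0,0],[0,0,0],[0,0,0],[0,0,0],[0,0,0]],"delta_pos":[[0,0,4],[0,0,8],[0,0,12],[0,0,16],[0,0,20],[0,0,20],[0,0,20],[0,0,10],[0,0,0]],"grip":[0,0,0,0,0,0,0,0,0]}'; python3 - <<'E'
from station import r,vision
import cv2,numpy as np
ims=[]
for n in('wrist','scene'):
    c=vision.capture(n); np.savez(n+'3',**c); ims.append(c['frame'][:,:,::-1])
b=cv2.resize(ims[1][130:290,200:413],(512,384))
cv2.imwrite('pics/w3.png',cv2.resize(np.hstack(ims[:1]+[b]),(800,300)))
E
```

```text
time_s: 11.12
tcp_pos: [0.6033, -0.0406, 0.2174]
ee_rot: [[0.259, -0.966, 0.005], [-0.966, -0.259, 0.001], [0.001, -0.005, -1.0]]
wrist_force: [0.2, 0.7, -0.2]
gripper_width: 0.449
```

View pics/w3.png

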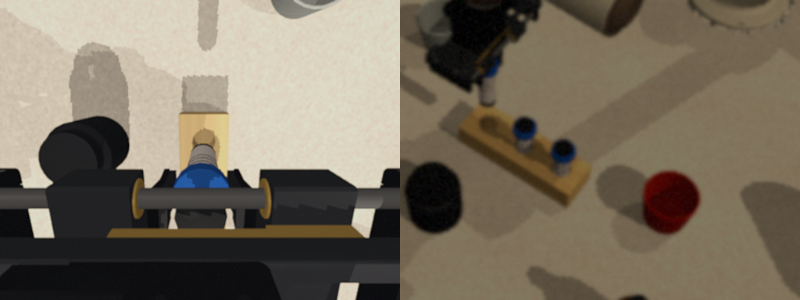

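```bash
python3 - <<'E'
from h import *
for n in('wrist3','scene3'):
    c=dict(np.load(n+'.npz')); 
    x,y=.6033,-.0406; z0=.2174-.104+.005
    print(n,[(h,proj(c,[x,y,z0+h])[0].round(1).tolist()) for h in(0,.043,.086,.1,.127)])
a=cv2.resize(dict(np.load('wrist3.npz'))['frame'][140:310,170:350,::-1],None,fx=2.5,fy=2.5)
b=cv2.resize(dict(np.load('scene3.npz'))['frame'][140:200,215:278,::-1],None,fx=5,fy=5)
b=cv2.copyMakeBorder(b,0,a.shape[0]-b.shape[0],0,0,0); cv2.imwrite('pics/w3c.png',np.hstack([a,b]))
E
```

```text
wrist3 [(0, [258.3, 198.4]), (0.043, [258.1, 215.4]), (0.086, [257.9, 241.1]), (0.1, [257.8, 252.5]), (0.127, [257.5, 281.6])]
scene3 [(0, [245.6, 183.3]), (0.043, [245.4, 175.0]), (0.086, [245.2, 166.2]), (0.1, [245.1, 163.2]), (0.127, [245.0, 157.2])]
```

View pics/w3c.png

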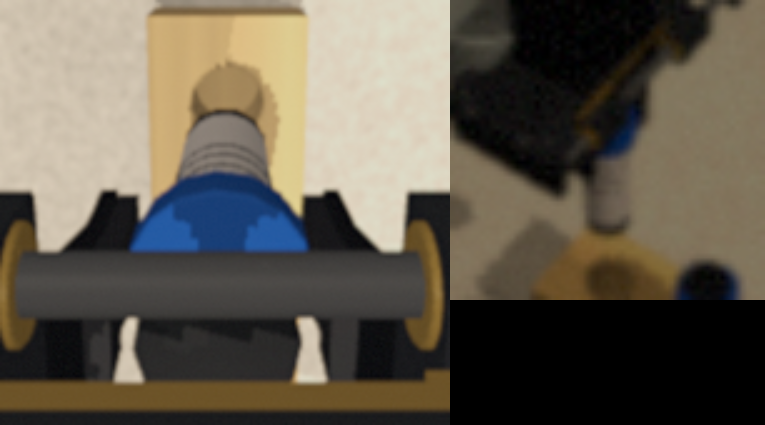

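The syringe is held upright: the measured foot position agrees with the prediction for a vertical hold. The two good plungers are in. Next I carry it to the cup at about (0.471,0.260).

```bash
python3 -m jog '{"rot":[[0,0,0],[0,0,0],[0,0,0],[0,0,0],[0,0,0],[0,0,0],[0,0,0],[0,0,0],[0,0,0],[0,0,0]],"delta_pos":[[0,0,15],[0,0,20],[-5,10,0],[-10,24,0],[-14,32,0],[-14,32,0],[-14,32,0],[-14,32,0],[-14,32,0],[-14,32,0]],"grip":[0,0,0,0,0,0,0,0,0,0]}'; python3 -m jog '{"rot":[[0,0,0],[0,0,0],[0,0,0],[0,0,0],[0,0,0],[0,0,0],[0,0,0],[0,0,0]],"delta_pos":[[-14,32,0],[-10,24,0],[-6,14,0],[-2,6,0],[0,0,0],[0,0,0],[0,0,0],[0,0,0]],"grip":[0,0,0,0,0,0,0,0]}'; python3 - <<'E'
from station import r,vision
import cv2,numpy as np
from h import proj,ray
ims=[]
p=r.sense()['tcp_pos']; print(p)
for n,(x,y) in(('wrist',(140,110)),('scene',(290,170))):
    c=vision.capture(n); np.savez(n+'4',**c)
    print(n,[proj(c,[p[0],p[1],z])[0].round(1).tolist() for z in(.005,p[2]-.099)])
    ims.append(cv2.resize(c['frame'][y:y+120,x:x+120] if n=='scene' else c['frame'][y:y+200,x:x+200],(400,400),interpolation=2)[:,:,::-1])
cv2.imwrite('pics/w4.png',np.hstack(ims))
E
```

```text
time_s: 12.05
tcp_pos: [0.5008, 0.1865, 0.2475]
ee_rot: [[0.258, -0.966, -0.003], [-0.966, -0.258, -0.001], [0.001, 0.004, -1.0]]
wrist_force: [1.9, 0.0, -0.7]
gripper_width: 0.452
time_s: 12.72
tcp_pos: [0.4713, 0.2603, 0.2492]
ee_rot: [[0.257, -0.966, -0.001], [-0.966, -0.257, -0.0], [0.0, 0.001, -1.0]]
wrist_force: [0.6, -0.7, -0.9]
gripper_width: 0.448
[0.47129844 0.26026    0.24922026]
wrist [[257.5, 168.0], [257.6, 198.4]]
scene [[340.5, 244.5], [349.2, 220.6]]
```

View pics/w4.png

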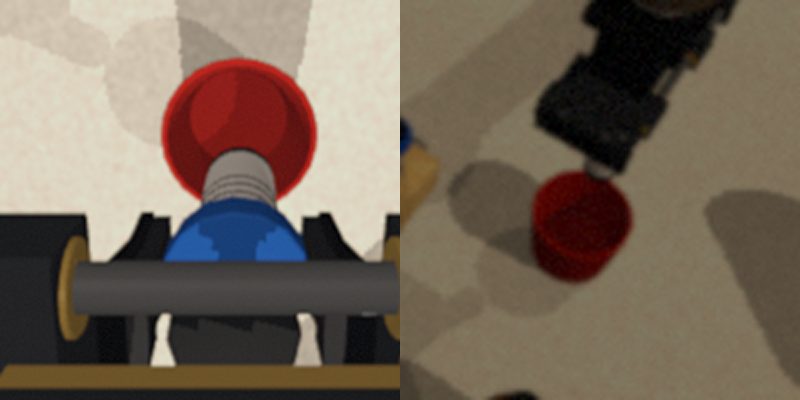

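The red rim is centred at about (239,133) in the left crop, which is wrist pixel (259.5,176.5). I check that against the TCP.

```bash
python3 - <<'E'
from h import *
c=dict(np.load('wrist4.npz')); print(ray(c,(259.5,176.5),.07)); t=np.linspace(0,6.28,40)
q=proj(c,np.c_[.4713+.045*np.cos(t),.2603+.045*np.sin(t),.07+0*t]); print(q.min(0),q.max(0))
E
```

```text
[0.46970535 0.25761329 0.07      ]
[217.7296183  138.03571706] [297.31419099 215.94752727]
```

The cup is within 3 mm of where I expected. Now I lower the syringe.

```bash
python3 -m jog '{"rot":[[0,0,0],[0,0,0],[0,0,0],[0,0,0],[0,0,0],[0,0,0],[0,0,0],[0,0,0],[0,0,0],[0,0,0]],"delta_pos":[[-1,-2,-12],[0,0,-22],[0,0,-25],[0,0,-25],[0,0,-20],[0,0,-15],[0,0,-10],[0,0,-6],[0,0,-4],[0,0,0]],"grip":[0,0,0,0,0,0,0,0,0,0]}'; python3 -m jog '{"rot":[[0,0,0],[0,0,0],[0,0,0]],"delta_pos":[[0,0,-1],[0,0,-1],[0,0,0]],"grip":[0,0,0]}'
```

```text
time_s: 13.65
tcp_pos: [0.4702, 0.2592, 0.1103]
ee_rot: [[0.258, -0.966, -0.0], [-0.966, -0.258, -0.0], [0.0, 0.0, -1.0]]
wrist_force: [0.5, 0.9, -1.0]
gripper_width: 0.443
time_s: 13.9
tcp_pos: [0.4703, 0.2596, 0.1091]
ee_rot: [[0.259, -0.966, 0.001], [-0.966, -0.259, 0.001], [-0.001, -0.001, -1.0]]
wrist_force: [0.7, -0.7, -1.5]
gripper_width: 0.45
```

```bash
python3 -m jog '{"rot":[[0,0,0],[0,0,0],[0,0,0],[0,0,0]],"delta_pos":[[0,0,-1],[0,0,-1],[0,0,-1],[0,0,0]],"grip":[0,0,0,0]}'
```

```text
time_s: 14.23
tcp_pos: [0.4702, 0.2594, 0.1058]
ee_rot: [[0.259, -0.966, 0.0], [-0.966, -0.259, 0.0], [-0.0, -0.0, -1.0]]
wrist_force: [0.3, -0.4, -0.1]
gripper_width: 0.454
```

```bash
python3 -m jog '{"rot":[[0,0,0],[0,0,0],[0,0,0]],"delta_pos":[[0,0,-1],[0,0,-1],[0,0,0]],"grip":[0,0,0]}'
```

```text
time_s: 14.48
tcp_pos: [0.4704, 0.2596, 0.1057]
ee_rot: [[0.26, -0.966, 0.001], [-0.966, -0.26, 0.0], [0.0, -0.001, -1.0]]
wrist_force: [-4.1, -1.0, 11.9]
gripper_width: 0.446
```

The foot is on the cup floor. I ease off, open, and rise.

```bash
python3 -m jog '{"rot":[[0,0,0],[0,0,0],[0,0,0],[0,0,0],[0,0,0],[0,0,0],[0,0,0],[0,0,0]],"delta_pos":[[0,0,1],[0,0,0.5],[0,0,0],[0,0,0],[0,0,0],[0,0,0],[0,0,0],[0,0,0]],"grip":[0,0,50,55,60,70,75,75]}'; python3 -m jog '{"rot":[[0,0,0],[0,0,0],[0,0,0],[0,0,0],[0,0,0],[0,0,0],[0,0,0]],"delta_pos":[[0,0,5],[0,0,15],[0,0,30],[0,0,30],[0,0,30],[0,0,30],[0,0,0]],"grip":[75,75,75,75,75,75,75]}'; python3 -m jog '{"rot":[[0,0,0],[0,0,0],[0,0,0],[0,0,0],[0,0,0],[0,0,0],[0,0,0],[0,0,0],[0,0,0],[0,0,0]],"delta_pos":[[-10,-40,0],[-10,-40,0],[-10,-40,0],[-10,-40,0],[-10,-40,0],[-10,-40,0],[-10,-40,0],[-10,-40,0],[-10,-40,0],[0,0,0]],"grip":[75,75,75,75,75,75,75,75,75,75]}'; python3 - <<'E'
from station import r,vision
import cv2,numpy as np
ims=[]
for n,(x,y,w) in(('top',(130,140,270)),('scene',(150,110,220))):
    c=vision.capture(n); np.savez(n+'5',**c)
    ims.append(cv2.resize(c['frame'][y:y+w*3//4,x:x+w],(400,300),interpolation=2)[:,:,::-1])
    ims.append(cv2.resize(dict(np.load(n+'.npz'))['frame'][y:y+w*3//4,x:x+w],(400,300),interpolation=2)[:,:,::-1])
cv2.imwrite('pics/f5.png',np.vstack([np.hstack(ims[::2]),np.hstack(ims[1::2])]))
E
```

```text
time_s: 15.15
tcp_pos: [0.47, 0.2593, 0.1048]
ee_rot: [[0.258, -0.966, -0.0], [-0.966, -0.258, -0.0], [0.0, 0.0, -1.0]]
wrist_force: [-0.6, 0.1, 0.5]
gripper_width: 0.712
time_s: 15.73
tcp_pos: [0.4729, 0.2611, 0.2525]
ee_rot: [[0.26, -0.966, 0.011], [-0.966, -0.26, 0.008], [-0.005, -0.013, -1.0]]
wrist_force: [0.2, 0.7, 0.7]
gripper_width: 0.75
time_s: 16.57
tcp_pos: [0.3774, -0.1055, 0.2452]
ee_rot: [[0.25, -0.968, -0.001], [-0.968, -0.25, -0.0], [0.0, 0.001, -1.0]]
wrist_force: [0.3, 0.2, 0.0]
gripper_width: 0.75
```

View pics/f5.png

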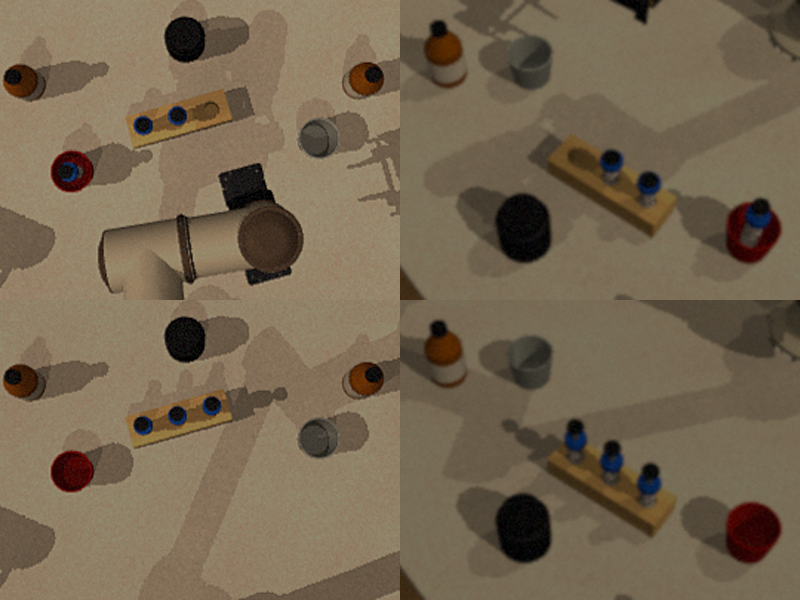

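The sticking syringe stands upright in the red cup (scene crop (755,225)); its lean matches the perspective I predicted for a vertical syringe. The other two are pushed in, the third hole is empty, and the bystanders match the before-pictures. I'm handing in.

```bash
python3 -c "
from station import finish_job
print(finish_job())"
```

```text
the job is handed in; nothing more can be done
None
```

I tried all three syringes, and the one in the hole furthest to the robot's right sticks. It now stands foot down in the red cup, and I handed the job in at about 17 s on the robot's clock.

- **Good ones:** I pushed the middle and left syringes to a hard stop, with the disc about 6 mm above the collar and 6 to 9 N on the tool. Both are still in the rack with their plungers fully in.
- **Sticking one:** its plunger stopped dead about 7 mm in, even with 11 N on it. I tried it last, lifted it by the collar and lowered it into the cup until the foot touched the floor. The contact force read about 12 N.
- **Last checks:** pictures taken before handing in show the syringe upright in the cup and the two good plungers down. By eye, the steel cup, bottles, tank and red cup match the first pictures; I did not measure their positions. The gripper was clear of everything.

No check failed or disagreed. The force readings while the plungers slid were too low and noisy to show the 2 to 3 N of friction, so my verdict on each syringe rests on where its plunger stopped. I did not separately measure the final plunger travel from the pictures.

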